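# Clear and hold the sprung lid of a display case

## Task

The hinge spring of the small display case is to be adjusted while somebody holds its lid. Lift the brown gift box off the lid and set it upright on the table, then raise the lid by its orange handle past its balance point (50 degrees open) to about 57 degrees without letting it fly open, ease it back and finish while still holding it still at about 42 degrees, just below the balance point. Leave the crystal tower, the pale blue stone and the loupe alone, and do not tip the gift box over.

Things in the scene. Friction and masses are not known exactly. Their poses are not given: they have to be found in the camera images.
- case: display case fixed to the table: black box 140 (x) x 160 (y) x 55 mm high, grey lid with a blue panel, hinge with two steel barrels along its far (+x) top edge. Origin: centre of its underside, on the table; x points from the handle side (toward the robot) to the hinge side, z up. The shut lid's top is 67 mm above the table
- lid (a joint): opening of the lid, rad: 0 shut, grows as the handle end rises, stop at 1.45. Over-centre hinge with a gas spring on the case's +y side, no latch; balance point at about 0.88 (50 degrees). Below it spring and weight push the lid shut (about 8 N down at the handle when shut, falling steadily to 0 at balance, 2 N at 0.74); above it the spring pushes it open, so unheld it snaps one way or the other
- lid_handle (a point): middle of the orange grip: free-turning sleeve 14 mm thick and 84 mm long on a steel bar along the case's y, so a pinched grip may stay upright while the lid turns. 50 mm beyond the lid's front edge (43 mm free gap to the lid), level with the lid's mid thickness, 61 mm above the table when shut. Moves on an arc of radius 192 mm about the hinge. Its x points along the lid to the hinge
- lid_hinge (a point): middle of the hinge axis, which runs along the case's y, 61 mm above the table, 70 mm from the case's origin along its x
- gift_box: brown cardboard gift box with a fixed cover, 52 x 52 x 36 mm high, about 0.1 kg, standing upright on the lid at the start, at any small yaw. Origin: centre of its underside, z up
- tower: clear pointed crystal tower standing on the table, 25 x 24 x 104 mm high, a bystander that tips easily. Origin: centre of its underside
- palm_stone: pale blue polished stone, 47 x 61 x 30 mm, a bystander lying on the table. Origin: centre of its underside
- loupe: folded white loupe, 24 x 44 x 16 mm, a bystander lying on the table nearest the robot. Origin: centre of its underside. To the right of it the table is bare: between it and the yellow pliers, in front of the blue vice, is room for the gift box (about x 0.38 to 0.48 m, y -0.20 to -0.10 m)
Not all that is in view belongs to the job. Leave any red or yellow look-alike of the gift_box alone.

How it is judged (in metres and radians):
On the way, in this order (a step that is already met when the one before it is completed fails the run):
1. the gift box stands upright on the table, let go, with the lid still shut (height (world z) of gift_box below 0.01 m and angle between gift_box's own z axis and vertical below 0.15 rad and linear speed of gift_box below 0.05 m/s and contact force between the fingers and gift_box below 0.1 N and value of joint lid below 0.08 rad), for 0.2 s.
2. the lid is raised past its balance point, to 0.92 rad or more (value of joint lid above 0.92 rad), for 0.1 s.
At the end, for the whole second after the job is handed in: The lid is held still by the fingers (at least 0.4 N on it, the tool within 70 mm of the handle's middle) between 0.61 and 0.84 rad open (35 to 48 degrees), just below its balance point; the gift box stands upright and at rest on the table, not touching the case or the fingers (value of joint lid between 0.61 and 0.84 rad and velocity of joint lid between -0.08 and 0.08 rad/s and distance between the grasp point and lid_handle below 0.07 m and contact force between the fingers and case above 0.4 N and height (world z) of gift_box below 0.01 m and angle between gift_box's own z axis and vertical below 0.15 rad and linear speed of gift_box below 0.05 m/s and contact force between gift_box and case below 0.05 N and contact force between the fingers and gift_box below 0.1 N); the arm keeps its last pose, push and grip.
It fails at once if the lid flies open (beyond 1.25 rad, 72 degrees) (value of joint lid above 1.25 rad).
It fails at once if the gift box is tipped over (more than 0.6 rad) (angle between gift_box's own z axis and vertical above 0.6 rad).
It fails at once if the tower is moved more than 30 mm or knocked over (distance of tower from where it was at the start of the episode above 0.03 m or angle between tower's own z axis and vertical above 0.4 rad).
It fails at once if the pale blue stone is moved more than 30 mm (distance of palm_stone from where it was at the start of the episode above 0.03 m).
It fails at once if the loupe is moved more than 30 mm (distance of loupe from where it was at the start of the episode above 0.03 m).
It also fails if it takes over 54 s, if anything falls off the work surface, if the arm or the gripper's body presses on something with over 40 N, if the wrist force passes 120 N, or if a joint passes its speed limit or range.

## Robot

A 6-joint arm with a two-finger parallel gripper is mounted at the origin on a cart in front of the work surface, level with it; the furniture and walls round the work are solid. World frame = base frame: x ahead of the robot, y to its left, z up, the work surface at z = 0. Lengths are in mm, angles in rad, forces in N, time in s.
With the tool pointing down it reaches from about 300 to 775 mm from the base axis. Payload 14.6 kg.
Tool frame: the origin (TCP) lies at the very end of the fingers, on their centre line; the grasp point (between the pads) lies 19 mm behind it; z points along the fingers, y is the line along which they close (so a half turn about z gives the same grasp; the last joint's range is limited). The gripper opens to 94 mm and grips with 3 to 60 N. Pads are 16 mm wide; open, the fingers measure 119 mm over their backs; the gripper's body (75 mm by 177 mm) begins 78 mm behind the grasp point.
Start: joints at [-1.198, 0.3, 1.521, -0, 1.321, -0.067], TCP at [234.159, -497.653, 205.446] pointing down, gripper open.
Joint ranges: [-3.03, 3.03], [-0.79, 2.21], [0.23, 2.52], [-1.04, 4.18], [0, 3.07], [-2.55, 2.55]. Speed limits (rad/s): [2.22, 2.22, 2.57, 3.14, 3.14, 3.14].

## Interface

Orientations are given as [roll, pitch, yaw] about the fixed x, y, z axes, in that order (R = Rz(yaw) Ry(pitch) Rx(roll)).
In Python, from cell import manip, camera, get_calibration gives the robot as it stands. The module is installed in compiled form; this text tells all that it offers.
- The arm moves only by the tool jog_arm, never from a script. Its argument "plan" is one flat list of numbers, 6 for each row, row after row: the shift along the world's x, y, z in m, then the turn, a rotation vector about the world's x, y, z in degrees. A call has 1 to 20 rows; each row is the pose to reach, as a shift and turn from the pose commanded when the call began; what a row does not reach only later rows make up. A row lasts 1/10 s, in which the tool goes at most 50 mm and 8.59 degrees, less where a joint would pass 70% of its speed; a pose out of reach is approached as far as the arm can. A call with a gripper value outside its range is refused whole. "claw" is the finger opening in m, from 0 to 0.094, set as the call begins (left out, the last holds). The fingers move at their own pace and stop on an object; "force" is the grip in N (left out, the last holds). Time passes only in rows, so rows that repeat a pose let the fingers close. It gives the time, the measured TCP pose, the force, the opening and the grip force at its end, in the units of the state.
- manip.read_state(): the state, without advancing time (a new reading comes with each control period).
- camera(name): name is "side" or "top" or "wrist"; returns (picture, depth): 400x640x3 uint8, red, green, blue; 400x640 float32, mm along the optical axis (not along the pixel's ray), 0 where there is no reading.
- get_calibration(name): a dict with "fx", "fy", "cx", "cy" (pixels), "k1" (the pictures are not rectified: a ray, as slopes to the right and down, at radius r is drawn at 1 + k1 r^2 times it, then the intrinsics apply), "origin" and "attitude" of the camera in the world. Camera axes: x right, y down, z forward; pixel columns grow to the right and rows downward; lengths in mm; the calibration is good to about 2 mm. A picture is of the moment at which its call begins: read the wrist's pose just before it. get_calibration takes no time and is no camera call; for the wrist camera it gives the pose at the moment of the call.
- manip.sign_off(): hands the job in; it is judged then, once.
The state is a dict: "clock": time; "joints": joint angles; "qd": joint speeds; "effort": joint torques, N m; "eef_pos": TCP position; "eef_rot": TCP orientation; "wrist_force": force on the tool from outside, world axes, zero at the start; "moment": the same for the moment, N m; "finger_gap": finger opening in mm; "finger_force": force on a finger pad.
Only numpy, scipy, OpenCV 4.12 (cv2) and the standard library are available. Lean on these libraries where they do the work, as an engineer would, in place of code of your own. Each camera call takes 0.05 s, during which the arm holds its last target. There are 200 camera calls.

## Working session

There is one attempt and no reset: what is moved stays moved. The work goes in short steps, Python scripts to look and compute and a tool call to move; the robot and the scene stay as the last step left them, time stands still between calls to the robot, and variables do not carry over. Pictures are saved under pics/ and viewed, at most 10 in all, crops included, and the job is handed in when it is done.

Besides the shell and the picture viewer there is one more tool, called after "Emit:" by a JSON object that holds its "name" and its "arguments". jog_arm: Moves the arm, as the interface text tells. Its arguments: {"type":"object","properties":{"plan":{"type":"array"},"claw":{"type":"number"},"force":{"type":"number"}},"required":["plan"]}

```bash
mkdir -p pics; cat > h.py <<'E'
import numpy as np, cv2
from cell import manip, camera, get_calibration
from scipy.spatial.transform import Rotation as R
def att(c):
    a=np.array(c["attitude"],float)
    if a.shape==(3,3): return a
    if a.size==4: return R.from_quat(a).as_matrix()
    return R.from_euler('xyz',a).as_matrix()
def rays(c,uv):
    K=np.array([[c["fx"],0,c["cx"]],[0,c["fy"],c["cy"]],[0,0,1]],float)
    p=cv2.undistortPoints(np.array(uv,float).reshape(-1,1,2),K,np.array([c["k1"],0,0,0.]))[:,0]
    return np.c_[p,np.ones(len(p))]
def pts_depth(c,uv,d):
    return np.array(c["origin"])+(rays(c,uv)*np.array(d).reshape(-1,1))@att(c).T
def on_plane(c,uv,z):
    o=np.array(c["origin"]);r=rays(c,uv)@att(c).T
    return o+r*((z-o[2])/r[:,2])[:,None]
E
python3 - <<'E'
from h import *
for n in ("top","side"):
    c=get_calibration(n);p,d=camera(n);print(n,c)
    cv2.imwrite(f"pics/{n}0.png",p[:,:,::-1]);np.save(f"pics/{n}0.npy",d)
print(manip.read_state())
E
```

```text
top {'fx': 417.459956059483, 'fy': 417.459956059483, 'cx': 316.08653888863586, 'cy': 199.47256588029654, 'k1': -0.022294726072879963, 'origin': array([ 362.87195604,   27.44679879, 1054.35495223]), 'attitude': array([-2.96995396,  0.00958154, -1.56776363])}
side {'fx': 437.505045169883, 'fy': 437.505045169883, 'cx': 314.3018291885665, 'cy': 204.90467150365697, 'k1': -0.009397076913301577, 'origin': array([ -39.01910318, 1067.45176707,  589.91175409]), 'attitude': array([-1.96918613, -0.00756465, -2.62637013])}
{'clock': 0.1, 'joints': array([-1.19760946e+00,  3.00387184e-01,  1.52149979e+00,  1.17670282e-05,
        1.32069471e+00, -6.66027009e-02]), 'qd': array([ 9.79390304e-04, -1.60056423e-03, -2.45831960e-03, -8.82324207e-05,
       -4.31970339e-04, -1.96299776e-03]), 'effort': array([-1.17434652e-04, -5.32645869e+01, -3.53280973e+01,  7.09430175e-02,
        2.34927930e-02, -5.11359974e-05]), 'eef_pos': array([ 234.0782126 , -497.45236259,  204.96674749]), 'eef_rot': array([-3.14060658e+00, -7.71960085e-05,  4.39786615e-01]), 'wrist_force': array([-0.55756737,  0.27075982,  0.39134863]), 'moment': array([ 0.0164424 ,  0.0059019 , -0.00659597]), 'finger_force': 0.0, 'finger_gap': 93.91173646563958}
```

View pics/top0.png

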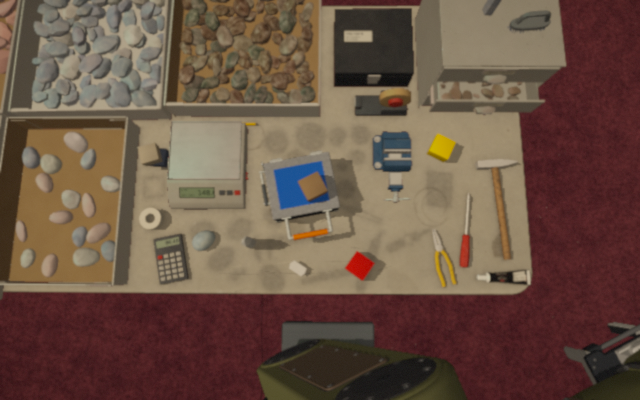

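View pics/side0.png

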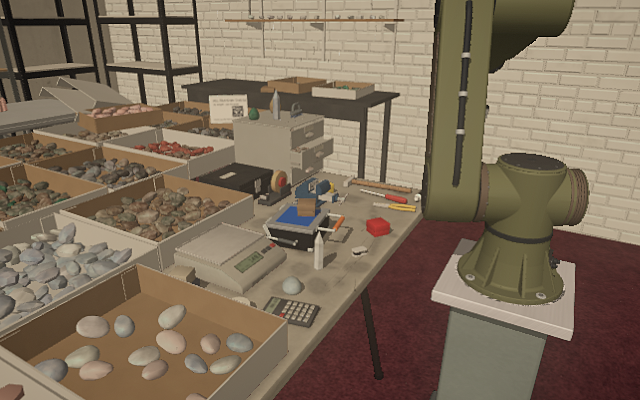

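The top view shows the brown gift box on the lid at (313,186), which is the one I want. The things that could be taken for it are the red box at (360,265) and the yellow box at (441,147). The handle is at (309,234), the loupe at (299,268), the tower at (248,241) and the stone at (203,240). The side view shows the brown box at (306,207) on the blue lid.

```bash
cat > m.py <<'E'
from h import *
p=cv2.imread("pics/top0.png");d=np.load("pics/top0.npy");c=get_calibration("top")
hsv=cv2.cvtColor(p,cv2.COLOR_BGR2HSV)
def blob(n,lo,hi,roi,z):
    m=cv2.inRange(hsv,np.array(lo),np.array(hi));k=np.zeros_like(m);x0,y0,x1,y1=roi;k[y0:y1,x0:x1]=m[y0:y1,x0:x1]
    cs=max(cv2.findContours(k,0,1)[0],key=cv2.contourArea)
    q=cs[:,0].astype(float)
    w=on_plane(c,q,z)[:,:2].astype(np.float32);(cx,cy),s,a=cv2.minAreaRect(w)
    mk=cv2.drawContours(np.zeros_like(m),[cs],-1,1,-1)>0;mk=cv2.erode(mk.astype(np.uint8),np.ones((3,3)))>0
    vu=np.argwhere(mk&(d>0));P=pts_depth(c,vu[:,::-1],d[mk&(d>0)]) if len(vu) else np.zeros((1,3))
    print(n,"rect",np.round([cx,cy,*s,a],1),"depthmed",np.round(np.median(P,0),1),"n",len(vu))
    return w
blob("gift",(5,70,60),(20,200,255),(295,168,330,205),103)
w=blob("handle",(5,170,150),(22,255,255),(280,225,335,245),68)
blob("panel",(100,150,60),(125,255,255),(260,150,340,220),67)
blob("red",(0,180,80),(6,255,255),(340,245,380,285),36)
blob("yellow",(22,120,80),(35,255,255),(420,130,465,165),36)
blob("pliers",(20,120,80),(35,255,255),(425,225,460,290),10)
for n,uv,z in(("loupe",(299,268),16),("tower_base",(252,243),0),("towertip",(243,238),104),("stone",(203,240),30),("lidFL",(270,218),67),("lidFR",(337,209),67),("lidBL",(262,168),67),("lidBR",(330,157),67)):
    print(n,np.round(on_plane(c,[uv],z)[0],1),np.round(pts_depth(c,[uv],[d[uv[1],uv[0]]])[0],1))
cv2.imwrite("pics/crop.png",cv2.resize(p[140:290,180:400],None,fx=3.6,fy=3.6,interpolation=cv2.INTER_CUBIC))
E
python3 m.py
```

```text
gift rect [559.8  45.2  51.9  50.9  27. ] depthmed [559.6  46.5 102.9] n 369
handle rect [451.3  51.4  12.5  80.4  10.5] depthmed [451.1  51.6  67. ] n 94
panel rect [570.6  74.4  96.1 115.2  11. ] depthmed [573.9  96.   67.1] n 978
red rect [378.5 -67.5  51.   50.8  56.3] depthmed [379.2 -68.1  35.9] n 336
yellow rect [ 673.9 -278.1   54.8   63.1   62.2] depthmed [ 673.9 -278.    36.1] n 406
pliers rect [ 373.7 -278.    87.8   43.6   11.5] depthmed [ 372.7 -272.7    9.6] n 155
loupe [371.9  79.4  16. ] [371.9  79.4  15.8]
tower_base [433.9 199.5   0. ] [430.4 191.   52.1]
towertip [438.2 203.4 104. ] [440.2 208.   79.1]
stone [438.8 315.7  30. ] [439.  316.2  28.3]
lidFL [489.  147.2  67. ] [497.2 155.1   2.6]
lidFR [511.  -12.6  67. ] [516.9 -14.3  27.1]
lidBL [611.7 169.5  67. ] [628.1 178.9   1.5]
lidBR [639.4   3.7  67. ] [639.8   3.7  65.5]
```

View pics/crop.png

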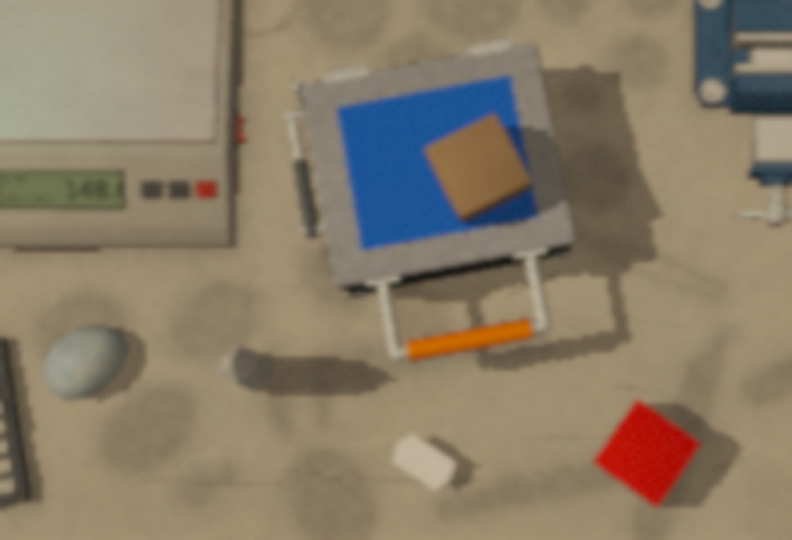

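The crop confirms the brown box at crop pixel (480,165), on the blue panel, with the red one on the table at (648,452). I'll move above the brown box.

Emit:
{"name": "jog_arm", "arguments": {"plan": [0.01,0.016,0,0,0,0.3,0.029,0.049,0,0,0,0.6,0.052,0.087,0,0,0,1,0.077,0.128,0,0,0,1.8,0.101,0.168,0,0,0,1.8,0.126,0.209,0,0,0,1.8,0.15,0.25,0,0,0,1.8,0.174,0.291,0,0,0,1.8,0.199,0.331,0,0,0,1.8,0.223,0.372,0,0,0,1.8,0.248,0.413,0,0,0,1.8,0.272,0.453,0,0,0,1.8,0.295,0.491,-0.01,0,0,1.8,0.313,0.521,-0.02,0,0,1.8,0.323,0.538,-0.045,0,0,1.8,0.326,0.543,-0.06,0,0,1.8,0.326,0.543,-0.065,0,0,1.8,0.326,0.543,-0.065,0,0,1.8], "claw": 0.094}}

```text
clock: 1.9
eef_pos: [559.5, 44.7, 140.2]
eef_rot: [-3.141, 0.001, 0.471]
wrist_force: [-0.5, 0.1, -0.6]
finger_gap: 94.1
finger_force: 0.0
```

Emit:
{"name": "jog_arm", "arguments": {"plan": [0,0,-0.02,0,0,0,0,0,-0.04,0,0,0,0,0,-0.055,0,0,0,0,0,-0.064,0,0,0,0,0,-0.064,0,0,0,0,0,-0.064,0,0,0]}}

```text
clock: 2.5
eef_pos: [560.6, 45.0, 77.5]
eef_rot: [3.141, -0.001, 0.471]
wrist_force: [-0.5, 0.1, 0.3]
finger_gap: 94.1
finger_force: 0.0
```

Emit:
{"name": "jog_arm", "arguments": {"plan": [0,0,0,0,0,0,0,0,0,0,0,0,0,0,0,0,0,0,0,0,0,0,0,0,0,0,0,0,0,0,0,0,0,0,0,0,0,0,0,0,0,0,0,0,0,0,0,0], "claw": 0.04, "force": 12}}

```text
clock: 3.3
eef_pos: [560.2, 45.4, 76.5]
eef_rot: [-3.142, -0.0, 0.471]
wrist_force: [-0.6, 0.4, 1.5]
finger_gap: 52.2
finger_force: 12.0
```

Emit:
{"name": "jog_arm", "arguments": {"plan": [0,0,0.01,0,0,0,0,0,0.03,0,0,0,0,0,0.055,0,0,0,0,0,0.075,0,0,0,-0.006,-0.01,0.085,0,0,0,-0.02,-0.035,0.085,0,0,0,-0.036,-0.065,0.085,0,0,0,-0.052,-0.095,0.085,0,0,0,-0.068,-0.125,0.085,0,0,0,-0.084,-0.155,0.085,0,0,0,-0.099,-0.18,0.085,0,0,0,-0.107,-0.195,0.08,0,0,0,-0.11,-0.2,0.06,0,0,0,-0.11,-0.2,0.03,0,0,0,-0.11,-0.2,0,0,0,0,-0.11,-0.2,-0.025,0,0,0,-0.11,-0.2,-0.045,0,0,0,-0.11,-0.2,-0.055,0,0,0,-0.11,-0.2,-0.055,0,0,0]}}

```text
clock: 5.2
eef_pos: [449.2, -154.6, 20.6]
eef_rot: [-3.14, 0.001, 0.471]
wrist_force: [0.1, -0.2, -0.5]
finger_gap: 51.8
finger_force: 12.0
```

Emit:
{"name": "jog_arm", "arguments": {"plan": [0,0,-0.004,0,0,0,0,0,-0.007,0,0,0,0,0,-0.009,0,0,0,0,0,-0.0105,0,0,0,0,0,-0.0105,0,0,0,0,0,-0.0105,0,0,0]}}

```text
clock: 5.8
eef_pos: [450.2, -154.7, 11.0]
eef_rot: [3.141, -0.0, 0.471]
wrist_force: [-0.5, 0.3, -2.0]
finger_gap: 51.8
finger_force: 12.0
```

Emit:
{"name": "jog_arm", "arguments": {"plan": [0,0,-0.001,0,0,0,0,0,-0.0015,0,0,0,0,0,-0.0015,0,0,0]}}

```text
clock: 6.1
eef_pos: [450.2, -154.6, 9.5]
eef_rot: [3.142, -0.0, 0.471]
wrist_force: [0.7, -0.5, 0.3]
finger_gap: 51.5
finger_force: 12.0
```

Emit:
{"name": "jog_arm", "arguments": {"plan": [0,0,0,0,0,0,0,0,0,0,0,0,0,0,0,0,0,0,0,0,0,0,0,0,0,0,0,0,0,0,0,0,0,0,0,0,0,0,0,0,0,0], "claw": 0.078}}

```text
clock: 6.8
eef_pos: [450.2, -154.7, 9.4]
eef_rot: [-3.142, -0.0, 0.471]
wrist_force: [-0.6, -0.8, 0.1]
finger_gap: 77.8
finger_force: 0.0
```

Emit:
{"name": "jog_arm", "arguments": {"plan": [0,0,0.01,0,0,0,0,0,0.03,0,0,0,0,0,0.06,0,0,0,0,0,0.1,0,0,0,0,0,0.14,0,0,0,0,0,0.155,0,0,0,0,0,0.155,0,0,0]}}

```text
clock: 7.5
eef_pos: [451.0, -155.0, 167.2]
eef_rot: [3.138, -0.003, 0.471]
wrist_force: [-0.8, -0.8, -0.8]
finger_gap: 77.8
finger_force: 0.0
```

```bash
python3 - <<'E'
from h import *
s=manip.read_state();print(s["clock"],s["joints"],s["eef_pos"])
p,d=camera("wrist");cv2.imwrite("pics/w1.png",p[:,:,::-1])
E
```

```text
7.5 [-4.07850211e-01  1.71666667e-01  1.77251097e+00  1.16459433e-06
  1.19260922e+00  6.91695176e-01] [ 451.02589101 -155.00756818  167.2183147 ]
```

View pics/w1.png

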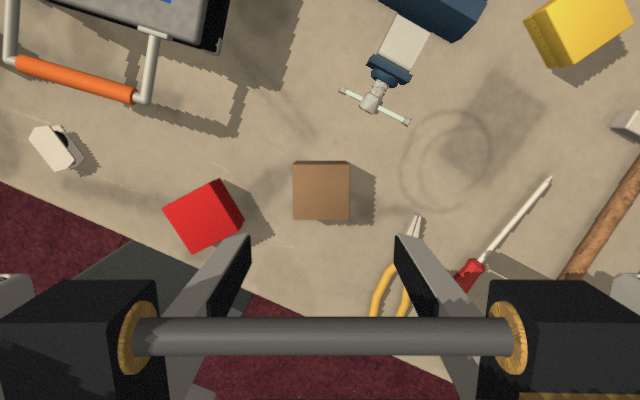

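The wrist view shows the gift box upright and free at (321,190). Next I'll move above the handle, turned to pinch across it.

Emit:
{"name": "jog_arm", "arguments": {"plan": [0,0.01,0,0,0,3,0,0.03,0,0,0,9,0,0.055,0,0,0,16,0,0.08,0,0,0,24,0.001,0.105,0,0,0,32,0.001,0.13,0,0,0,40,0.001,0.155,0,0,0,48,0.001,0.178,-0.005,0,0,56,0.001,0.195,-0.015,0,0,63,0.001,0.204,-0.03,0,0,69,0.001,0.206,-0.045,0,0,73,0.001,0.206,-0.054,0,0,73.7,0.001,0.206,-0.054,0,0,73.7,0.001,0.206,-0.054,0,0,73.7], "claw": 0.044}}

```text
clock: 8.95
eef_pos: [451.1, 51.1, 110.4]
eef_rot: [-3.141, -0.0, 1.755]
wrist_force: [0.6, 0.6, 0.5]
finger_gap: 44.1
finger_force: 0.0
```

```bash
python3 - <<'E'
from h import *
s=manip.read_state();c=get_calibration("wrist");p,d=camera("wrist");print(s["eef_pos"],s["eef_rot"],s["finger_gap"])
cv2.imwrite("pics/w2.png",p[:,:,::-1])
hsv=cv2.cvtColor(p,cv2.COLOR_RGB2HSV);m=cv2.inRange(hsv,(5,190,120),(20,255,255))
k=max(cv2.findContours(m,0,1)[0],key=cv2.contourArea);print(cv2.boundingRect(k))
w=on_plane(c,k[:,0],61)[:,:2].astype(np.float32);print(cv2.minAreaRect(w))
mm=cv2.drawContours(np.zeros_like(m),[k],-1,1,-1)>0;vu=np.argwhere(mm&(d>0));P=pts_depth(c,vu[:,::-1],d[mm&(d>0)]);print(np.median(P,0),np.percentile(P,[2,98],axis=0))
E
```

```text
[451.11279461  51.09025636 110.40442681] [-3.14103208e+00 -7.02428843e-05  1.75544907e+00] 44.068590313603686
(315, 158, 7, 120)
((447.2757873535156, 52.49112319946289), (3.4561920166015625, 84.72154235839844), 10.982804298400879)
[445.98425911  58.2433673   65.38941457] [[438.9091658   16.34114382  62.14451758]
 [454.4236673   92.73358333  67.51195752]]
```

View pics/w2.png

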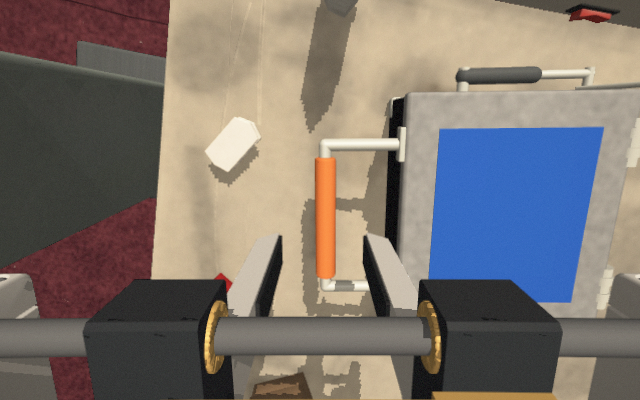

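The wrist view shows the orange sleeve at columns 315–335, rows 158–278, midway between the fingertips at (282,240) and (363,240). I'll descend and pinch it.

Emit:
{"name": "jog_arm", "arguments": {"plan": [0,0,-0.015,0,0,0,0,0,-0.032,0,0,0,0,0,-0.05,0,0,0,0,0,-0.063,0,0,0,0,0,-0.068,0,0,0,0,0,-0.068,0,0,0]}}

```text
clock: 9.6
eef_pos: [451.2, 51.2, 42.5]
eef_rot: [-3.141, -0.0, 1.757]
wrist_force: [-0.2, 0.1, 0.3]
finger_gap: 43.8
finger_force: 0.0
```

Emit:
{"name": "jog_arm", "arguments": {"plan": [0,0,0,0,0,0,0,0,0,0,0,0,0,0,0,0,0,0,0,0,0,0,0,0,0,0,0,0,0,0,0,0,0,0,0,0], "claw": 0.0, "force": 35}}

```text
clock: 10.2
eef_pos: [453.0, 51.6, 43.3]
eef_rot: [3.137, 0.0, 1.757]
wrist_force: [10.2, 2.6, -3.1]
finger_gap: 12.8
finger_force: 35.0
```

Emit:
{"name": "jog_arm", "arguments": {"plan": [0.0015,0.0003,0,0,0,0,0.0022,0.0004,0.002,0,0,0,0.0023,0.0004,0.0067,0,0,0,0.0027,0.0005,0.0134,0,0,0,0.0032,0.0006,0.0201,0,0,0,0.004,0.0007,0.0267,0,0,0,0.0051,0.0009,0.0333,0,0,0,0.0063,0.0012,0.0399,0,0,0,0.0078,0.0015,0.0464,0,0,0,0.0095,0.0018,0.0529,0,0,0,0.0114,0.0021,0.0593,0,0,0,0.0136,0.0026,0.0657,0,0,0,0.016,0.003,0.0719,0,0,0,0.0185,0.0035,0.0781,0,0,0,0.0213,0.004,0.0842,0,0,0,0.0243,0.0046,0.0901,0,0,0,0.0275,0.0052,0.096,0,0,0,0.0275,0.0052,0.096,0,0,0]}}

```text
clock: 12.0
eef_pos: [478.6, 56.6, 139.7]
eef_rot: [-3.141, 0.0, 1.758]
wrist_force: [-7.7, -2.7, -1.0]
finger_gap: 13.2
finger_force: 35.0
```

```bash
python3 - <<'E'
from h import *
s=manip.read_state();print(s["eef_pos"],s["eef_rot"],s["wrist_force"])
p,d=camera("side");q,_=camera("wrist")
cv2.imwrite("pics/s3.png",np.hstack([cv2.resize(p[150:270,240:400],(400,300)),cv2.resize(q,(400,300))])[:,:,::-1])
E
```

```text
[478.63987534  56.58694559 139.65303493] [-3.14123805e+00  2.80046359e-05  1.75760131e+00] [-7.71462948 -2.72950812 -1.04004123]
```

View pics/s3.png

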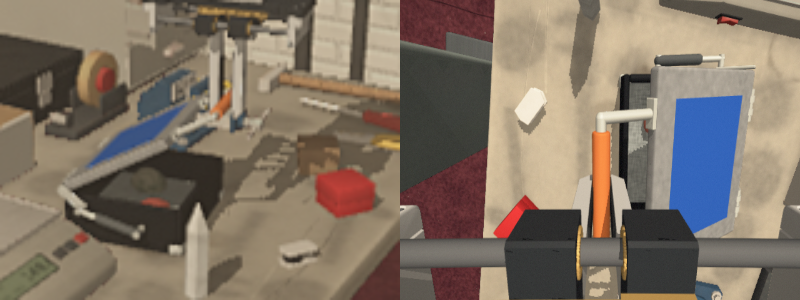

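The left half shows the lid up about 30° with the fingers on the orange grip at (225,105). The right half shows the sleeve pinched at (600,190), and the tower and loupe haven't moved. I'll carry on to 57°.

Emit:
{"name": "jog_arm", "arguments": {"plan": [0.0015,0.0003,0.0042,0,0,0,0.0042,0.0008,0.0086,0,0,0,0.0098,0.0018,0.0169,0,0,0,0.0158,0.003,0.0248,0,0,0,0.0222,0.0042,0.0325,0,0,0,0.029,0.0055,0.0398,0,0,0,0.0337,0.0064,0.0444,0,0,0,0.0386,0.0073,0.0489,0,0,0,0.0436,0.0082,0.0532,0,0,0,0.0488,0.0092,0.0573,0,0,0,0.0541,0.0102,0.0613,0,0,0,0.0597,0.0113,0.065,0,0,0,0.0597,0.0113,0.065,0,0,0,0.0597,0.0113,0.065,0,0,0,0.0597,0.0113,0.065,0,0,0]}}

```text
clock: 13.6
eef_pos: [538.8, 68.0, 204.1]
eef_rot: [3.141, -0.0, 1.758]
wrist_force: [-2.0, 0.9, 6.7]
finger_gap: 13.2
finger_force: 35.0
```

```bash
cat > lid.py <<'E'
from h import *
s=manip.read_state();print(s["eef_pos"],s["wrist_force"],s["finger_gap"],s["finger_force"])
for n in("top","side"):
    c=get_calibration(n);p,d=camera(n);hsv=cv2.cvtColor(p,cv2.COLOR_RGB2HSV)
    m=cv2.inRange(hsv,(100,150,60),(125,255,255));m=cv2.erode(m,np.ones((3,3)))
    vu=np.argwhere((m>0)&(d>0));P=pts_depth(c,vu[:,::-1],d[vu[:,0],vu[:,1]])
    cx=np.array([.983,.186]);a=(P[:,:2]-[452.5,51.7])@cx;b=(P[:,:2]-[452.5,51.7])@[-.186,.983]
    k=(P[:,2]>60)&(a>50)&(a<190)&(abs(b)<70);P,a=P[k],a[k]
    # panel plane slope
    f=np.polyfit(P[:,2],a,1) if np.ptp(P[:,2])>20 else [0,0]
    print(n,len(P),"lid deg",np.degrees(np.arctan2(-1,f[0])) if f[0]>0 else np.degrees(np.arctan2(1,-f[0])))
E
python3 lid.py
```

```text
[538.80629978  68.01851387 204.14867661] [-2.00705566  0.9148081   6.70153488] 13.183688684428846 35.00471770763397Traceback (most recent call last):
  File "lid.py", line 6, in <module>
    vu=np.argwhere((m>0)&(d>0));P=pts_depth(c,vu[:,::-1],d[vu[:,0],vu[:,1]])
                                  ~~~~~~~~~^^^^^^^^^^^^^^^^^^^^^^^^^^^^^^^^^
  File "h.py", line 14, in pts_depth
    return np.array(c["origin"])+(rays(c,uv)*np.array(d).reshape(-1,1))@att(c).T
                                  ~~~~^^^^^^
  File "h.py", line 11, in rays
    p=cv2.undistortPoints(np.array(uv,float).reshape(-1,1,2),K,np.array([c["k1"],0,0,0.]))[:,0]
      ~~~~~~~~~~~~~~~~~~~^^^^^^^^^^^^^^^^^^^^^^^^^^^^^^^^^^^^^^^^^^^^^^^^^^^^^^^^^^^^^^^^^
cv2.error: OpenCV(4.12.0) /io/opencv/modules/calib3d/src/undistort.dispatch.cpp:347: error: (-215:Assertion failed) CV_IS_MAT(_src) && CV_IS_MAT(_dst) && (_src->rows == 1 || _src->cols == 1) && (_dst->rows == 1 || _dst->cols == 1) && _src->cols + _src->rows - 1 == _dst->rows + _dst->cols - 1 && (CV_MAT_TYPE(_src->type) == CV_32FC2 || CV_MAT_TYPE(_src->type) == CV_64FC2) && (CV_MAT_TYPE(_dst->type) == CV_32FC2 || CV_MAT_TYPE(_dst->type) == CV_64FC2) in function 'cvUndistortPointsInternal'
```

```bash
sed -i 's/("top","side")/("side",)/' lid.py; python3 lid.py
```

```text
[538.78279613  68.01240941 204.13119356] [-3.12089301  2.18551981  6.23650524] 13.175755312917667 35.00464975833893Traceback (most recent call last):
  File "lid.py", line 6, in <module>
    vu=np.argwhere((m>0)&(d>0));P=pts_depth(c,vu[:,::-1],d[vu[:,0],vu[:,1]])
                                  ~~~~~~~~~^^^^^^^^^^^^^^^^^^^^^^^^^^^^^^^^^
  File "h.py", line 14, in pts_depth
    return np.array(c["origin"])+(rays(c,uv)*np.array(d).reshape(-1,1))@att(c).T
                                  ~~~~^^^^^^
  File "h.py", line 11, in rays
    p=cv2.undistortPoints(np.array(uv,float).reshape(-1,1,2),K,np.array([c["k1"],0,0,0.]))[:,0]
      ~~~~~~~~~~~~~~~~~~~^^^^^^^^^^^^^^^^^^^^^^^^^^^^^^^^^^^^^^^^^^^^^^^^^^^^^^^^^^^^^^^^^
cv2.error: OpenCV(4.12.0) /io/opencv/modules/calib3d/src/undistort.dispatch.cpp:347: error: (-215:Assertion failed) CV_IS_MAT(_src) && CV_IS_MAT(_dst) && (_src->rows == 1 || _src->cols == 1) && (_dst->rows == 1 || _dst->cols == 1) && _src->cols + _src->rows - 1 == _dst->rows + _dst->cols - 1 && (CV_MAT_TYPE(_src->type) == CV_32FC2 || CV_MAT_TYPE(_src->type) == CV_64FC2) && (CV_MAT_TYPE(_dst->type) == CV_32FC2 || CV_MAT_TYPE(_dst->type) == CV_64FC2) in function 'cvUndistortPointsInternal'
```

Panel isn't visible at a steep angle from there, so I'll look at a picture instead.

```bash
python3 - <<'E'
from h import *
p,d=camera("side");q,_=camera("wrist")
cv2.imwrite("pics/s4.png",np.hstack([cv2.resize(p[150:270,240:400],(400,300)),cv2.resize(q,(400,300))])[:,:,::-1])
c=get_calibration("side");hsv=cv2.cvtColor(p,cv2.COLOR_RGB2HSV)
m=cv2.inRange(hsv,(5,190,120),(20,255,255));m[:,:240]=0;m[:,400:]=0;m[:150]=0;m[270:]=0
vu=np.argwhere((m>0)&(d>0));P=pts_depth(c,vu[:,::-1],d[vu[:,0],vu[:,1]]);print(len(P),np.median(P,0),P.min(0),P.max(0))
E
```

```text
Traceback (most recent call last):
  File "h.py", line 14, in pts_depth
    return np.array(c["origin"])+(rays(c,uv)*np.array(d).reshape(-1,1))@att(c).T
                                  ~~~~^^^^^^
  File "h.py", line 11, in rays
    p=cv2.undistortPoints(np.array(uv,float).reshape(-1,1,2),K,np.array([c["k1"],0,0,0.]))[:,0]
      ~~~~~~~~~~~~~~~~~~~^^^^^^^^^^^^^^^^^^^^^^^^^^^^^^^^^^^^^^^^^^^^^^^^^^^^^^^^^^^^^^^^^
cv2.error: OpenCV(4.12.0) /io/opencv/modules/calib3d/src/undistort.dispatch.cpp:347: error: (-215:Assertion failed) CV_IS_MAT(_src) && CV_IS_MAT(_dst) && (_src->rows == 1 || _src->cols == 1) && (_dst->rows == 1 || _dst->cols == 1) && _src->cols + _src->rows - 1 == _dst->rows + _dst->cols - 1 && (CV_MAT_TYPE(_src->type) == CV_32FC2 || CV_MAT_TYPE(_src->type) == CV_64FC2) && (CV_MAT_TYPE(_dst->type) == CV_32FC2 || CV_MAT_TYPE(_dst->type) == CV_64FC2) in function 'cvUndistortPointsInternal'
```

View pics/s4.png

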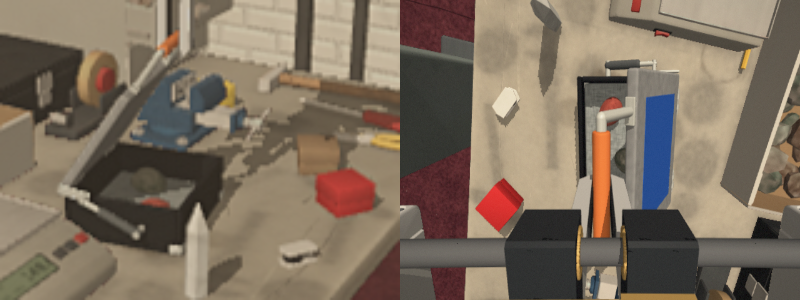

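The left half shows the lid steeply open at about 57°, with the grip at (168,42) and the gift box upright at (318,155). I'll ease it back to 42°.

Emit:
{"name": "jog_arm", "arguments": {"plan": [-0.0027,-0.0005,-0.0018,0,0,0,-0.0056,-0.0011,-0.0037,0,0,0,-0.0109,-0.0021,-0.0077,0,0,0,-0.0161,-0.0031,-0.0118,0,0,0,-0.0211,-0.004,-0.0161,0,0,0,-0.026,-0.0049,-0.0206,0,0,0,-0.0307,-0.0058,-0.0252,0,0,0,-0.033,-0.0063,-0.0276,0,0,0,-0.0353,-0.0067,-0.03,0,0,0,-0.0375,-0.0071,-0.0325,0,0,0,-0.0375,-0.0071,-0.0325,0,0,0,-0.0375,-0.0071,-0.0325,0,0,0,-0.0375,-0.0071,-0.0325,0,0,0,-0.0375,-0.0071,-0.0325,0,0,0,-0.0375,-0.0071,-0.0325,0,0,0,-0.0375,-0.0071,-0.0325,0,0,0]}}

```text
clock: 15.4
eef_pos: [500.5, 60.7, 170.5]
eef_rot: [-3.141, -0.0, 1.758]
wrist_force: [-6.0, 1.3, 1.2]
finger_gap: 13.0
finger_force: 35.0
```

```bash
python3 - <<'E'
from h import *
s=manip.read_state();print(s["clock"],s["eef_pos"],s["qd"],s["wrist_force"],s["finger_gap"],s["finger_force"])
p,d=camera("side");q,_=camera("wrist")
cv2.imwrite("pics/s5.png",np.hstack([cv2.resize(p[150:270,240:400],(400,300)),cv2.resize(q,(400,300))])[:,:,::-1])
z=s["eef_pos"][2]+19-61.5;print(np.degrees(np.arcsin(z/192)))
E
```

```text
15.4 [500.47708262  60.68965433 170.5392824 ] [ 1.57246608e-03  7.86794077e-04 -9.20916345e-05 -6.39322560e-04
  1.24188873e-03 -7.41357932e-05] [-6.00857662  1.34518734  1.17708433] 12.979212594229041 35.00348210334778
41.826044180931774
```

View pics/s5.png

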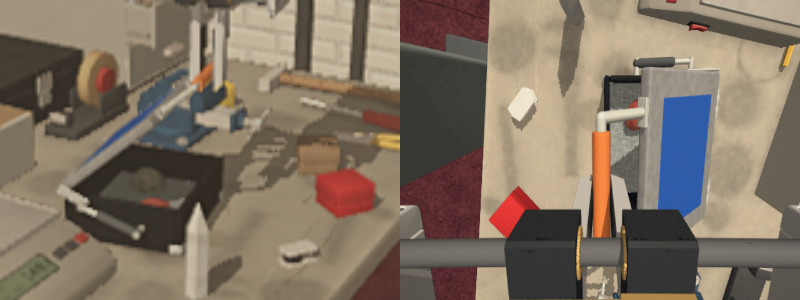

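The lid is held still at about 42°, with the grip pinched at (205,78). The gift box is upright at (318,155), and the tower and loupe are where they started. I'm handing in now.

```bash
python3 -c "
from cell import manip
print(manip.sign_off())"
```

```text
the job is handed in; nothing more can be done
None
```

I've handed the job in at about 15.5 s on the robot's clock: the gift box stands upright on the table, and the lid went up to about 57° and was eased back to about 42°, where the gripper still holds it. Those angles come from the arm's position and the pictures, and `sign_off()` returned no verdict.

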